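Lock the carton stop in the packing jig

ROBOT

A 6-joint arm with a two-finger parallel gripper is mounted at the origin on the work surface. World frame = base frame: x ahead of the robot, y to its left, z up, the work surface at z = 0. Lengths are in m, angles in rad, forces in N, time in s.
With the tool pointing down it reaches from about 0.2 to 0.875 m from the base axis. Payload 3.4 kg.
Tool frame: the origin (TCP) lies between the finger pads; the fingertips stand 25 mm ahead of it and the grasp point (between the pads) lies 6 mm ahead of it (r.nose_length is the z of the fingertips in the tool frame, in m); z points along the fingers, x is the direction in which the jaws open and shut, and the axes are right-handed (so a half turn about z gives the same grasp; the last joint's range is limited). The gripper opens to 94 mm and grips with 3 to 60 N. Pads are 16 mm wide; open, the fingers measure 119 mm over their backs; the gripper's body (75 mm by 177 mm) begins 78 mm behind the grasp point.
Start: joints at [-1.342, 0.276, 1.505, -0, 1.361, -0.121], TCP at [0.197, -0.54, 0.23] pointing down, gripper open.
Joint ranges: [-2.89, 2.89], [-0.75, 2.08], [0.22, 2.7], [-1.18, 4.32], [0.11, 2.71], [-2.7, 2.7]. Speed limits (rad/s): [2.57, 2.57, 3.14, 3.14, 3.14, 3.14].

INTERFACE

Orientations are given as a unit quaternion [w, x, y, z].
In Python, from plant import r, gripper_to, inverse_kinematics, vision, models, telemetry gives the robot as it stands. Calls block until the motion is done:
- r.move_to(position, orientation): joint-space move of the TCP to a pose.
- r.move_l(position, rot=None, vel=0.15, guard=None): straight line of the TCP; rot=None keeps the orientation; vel is the mean speed in m/s. With guard (N) it stops when the force on the tool has changed by that much, and returns True; else False.
- r.movej(angles): joint-space move.
- gripper_to(opening, f_grip=None): finger opening in m; f_grip is the grip in N (None keeps the last); returns when the fingers have stopped.
- r.hold(seconds).
- inverse_kinematics(position, orientation): joint angles nearest the present ones, or None.
- vision.snapshot(name): name is "scene" or "side" or "wrist"; returns the picture (384x512x3 uint8, red, green, blue); there is no depth.
- vision.get_calibration(name): a dict with "fx", "fy", "cx", "cy" (pixels), "position" and "orientation" of the camera in the world. Camera axes: x right, y down, z forward; pixel columns grow to the right and rows downward; lengths in m; the calibration is good to about 2 mm. A picture is of the moment at which its call begins: read the wrist's pose just before it. get_calibration takes no time and is no camera call; for the wrist camera it gives the pose at the moment of the call.
A pose or a line that the arm cannot do raises r.PlanningError and nothing moves.
- r.sign_off(): hands the job in, once; it reports no verdict.
Trained networks look in the newest picture that a camera, given by its name, has taken for a name from the list of things; names that differ only in an ending like _2 or _b are one class to them, and where a whole thing is asked for, a point or a joint stands for the part that bears it (a point fixed in the world has none). Each returns a list of dicts, best first, with "score" (0 to 1); they miss things now and then, are a little off and sometimes report something else, mostly with a low value. They report only what shows in the picture. A call takes as long as a camera call. They do not tell look-alikes from the thing itself.
- models.boxes_of(thing, camera): "at" ([x, y, z] in m, in world coordinates, good to about 4 mm: the middle of the surface that is visible of it).
- models.regions_of(thing, camera): "pixels" (384x512 bool, what is visible of it).
- models.mark_of(thing, camera): "at" ([x, y, z] in m, in world coordinates, good to about 4 mm: a listed point, or the origin of a listed thing).
Readings, each from a call of its own:
- telemetry.current_t(): time.
- telemetry.current_joints(): joint angles.
- telemetry.current_dq(): joint speeds.
- telemetry.current_joint_efforts(): joint torques, N m.
- telemetry.current_ee_pos(): TCP position.
- telemetry.current_tool_rot(): TCP orientation.
- telemetry.current_wrist_force(): force on the tool from outside, world axes, zero at the start.
- telemetry.current_torque(): the same for the moment, N m.
- telemetry.current_opening(): finger opening in m.
Only numpy, scipy, OpenCV 4.12 (cv2) and the standard library are available. Lean on these libraries where they do the work, as an engineer would, in place of code of your own. Each camera call takes 0.05 s, during which the arm holds its last target.

TASK

Lock the carton in the packing jig with the orange-handled locking stud: take the stud from its parking block, drop its T-head lengthwise into the middle slot of the jig behind the blue stop, and slide it forward under the stop until its shank is fully home in the notch and the stop has been pushed on until its rubber pad just bears on the carton, gently and without squeezing it hard. Then press the stud down against its spring, turn it a quarter turn so that the head catches crosswise under the slot, and let go, so that the spring draws it tight and the stop stays pressed lightly on the carton. Do not force the stud, and leave the other stud and the rest of the bench as they are.

Things in the scene. Friction and masses are not known exactly. Their poses are not given: they have to be found in the camera images.
- jig: Fixed aluminium T-slot plate, 420 x 200 x 38 mm. Origin: centre of its underside, on the bench; x along the slots towards the carton, z up. Three full-length slots at y = -60, 0, +60 mm; use the middle one. At the +x end a grey end stop, 60 mm high over the plate, inner face at x = 200 mm; on the -y edge a grey fence, 40 mm high over the plate, x = 30 to 198 mm.
- slot (a point): Centre line of the middle slot at the level of the plate's top (38 mm above the bench), at the jig's open (-x) end, 210 mm behind its origin. The slot's opening is 16 mm wide through lips 10 mm thick; under them is a chamber 36 mm wide and 20 mm high. Axes as the jig's.
- stop: Blue stop sliding along the middle slot (cannot lift or turn, drags about 2 N, can go 50 mm on or more). Origin: on the plate's top, slot centre line, under its upright (80 mm wide, 32 high); axes as the jig's. In front a black rubber pad on an adjusting screw, 20 mm up: its face is 22 to 54 mm ahead of the origin, set differently each time, not measured. Rubber gives 1 mm per 3 N, 4 mm at most.
- notch (a point): On the stop: where the shank's axis lies when fully home in the notch, on the slot's centre line at the top of the foot. It is 58 mm behind the stop's origin. The foot is 6 mm thick, 80 mm wide; the notch opens to the rear (-x), 14 mm wide, flared to 28 mm at its mouth in the foot's rear edge, 27 mm behind this point. Axes as the jig's.
- stud: Stud with the orange T-handle, 0.15 kg, 80 mm tall, parked upright in the grey block. Origin: centre of the head's underside; z up the shank; x along the head and handle. Head 30 (x) x 12 x 8 mm; shank 10 mm across. To slide under the stop: origin 24 to 30 mm above the jig's origin (head below the plate's top, collar above the foot).
- stud_grip (a point): On the stud: middle of its orange handle bar, 71 mm above the stud's origin. The bar is 60 mm long (stud x), 12 mm wide (y), 18 mm high; grip it across its width from above. Below it a hub 20 mm across ends 25 mm below this point. Axes as the stud's.
- stud_collar: Steel collar on the stud's shank, 34 mm across, 5 mm thick. Origin: centre of its underside, 20 mm above the stud's origin; a spring holds it down, gives from 8 N on, 1 mm per 1.5 N, at most 10 mm. Resting on the foot unpressed, stud origin 24 mm above the jig's, the head is 4 mm up between the lips and cannot turn; pressed to 17 to 19 mm it turns freely either way. Locked: about 20 mm.
- carton: Closed cardboard carton, 140 (x) x 150 (y) x 100 mm high, about 2 kg, standing on the jig against the end stop. Origin: centre of its underside; axes as the jig's within a degree. The face that the stop's pad meets is 70 mm from the origin on its -x side. A push of 2 to 6 N on it is right; over 10 N dents it.
- spare_stud: Bystander: the same kind of stud with a black handle, parked in the other pocket of the block, 100 mm away. Axes as the stud's.
- rack: Fixed grey parking block of the studs, 200 x 64 x 32 mm, origin in the middle of its underside. Two pockets 36 x 20 mm at x = +50 and -50 mm; a parked stud hangs by its collar on the block's top (z = 32 mm), so that its origin is 12 mm above the bench and its x axis is along the block's x.
- tape_roll: Bystander: small roll of brown tape, 52 mm across, 24 mm high, lying on the jig's plate near its open end. Origin: centre of its underside.
- tape_dispenser: Bystander: red and black desk tape dispenser, 160 x 50 x 85 mm. Origin: centre of its underside.
- cleaner: Bystander: white bottle, 56 mm across, 130 mm tall. Origin: centre of its underside.
- scanner: Bystander: grey and black hand scanner lying on the bench, 120 x 60 x 30 mm. Origin: on its underside.
- label_box: Bystander: white box of labels, 110 x 80 x 60 mm. Origin: centre of its underside.
- mug: Bystander: blue mug, 80 mm across, 95 mm tall. Origin: centre of its underside.
Things that resemble listed ones, but are neither listed nor needed, are in the scene too. Several things have the shape of the carton; the one meant has the colours described above.

How it is judged:
On the way, in this order (a step that is already met when the one before it is completed fails the run):
1. the head is down in the middle slot, lengthwise, behind the notch (z of stud in the frame of jig below 0.0305 m and y of stud in the frame of jig between -0.005 and 0.005 m and angle between stud's own z axis and vertical below 0.12 rad and angle between the x axis of stud and the x axis of jig, either way round below 0.25 rad and horizontal distance between stud and notch above 0.015 m), for 0.05 s.
2. the shank is home in the notch, the head still lengthwise, and the stop's pad bears on the carton (z of stud in the frame of jig below 0.0305 m and y of stud in the frame of jig between -0.005 and 0.005 m and angle between stud's own z axis and vertical below 0.12 rad and angle between the x axis of stud and the x axis of jig, either way round below 0.25 rad and horizontal distance between stud and notch below 0.0035 m and contact force between stop and carton above 0.5 N), for 0.1 s.
At the end, for the whole second after the job is handed in: Stud released, at rest, upright (7 deg), shank axis within 3.5 mm of the notch point, head crosswise to the slot (within 15 deg of square) and drawn up under the lips (origin 16.5 to 22.5 mm above the jig's), and the stop's pad still bears on the carton with over 0.5 N (horizontal distance between stud and notch below 0.0035 m and angle between the x axis of stud and the y axis of jig, either way round below 0.26 rad and z of stud in the frame of jig between 0.0165 and 0.0225 m and angle between stud's own z axis and vertical below 0.12 rad and contact force between stop and carton above 0.5 N and linear speed of stud below 0.01 m/s and contact force between stud and the fingers below 0.1 N); the robot touches nothing.
It fails at once if the stop squeezes the carton with more than 10 N (contact force between stop and carton above 10 N).
It fails at once if the stud is forced: more than 60 N against the jig or 40 N against the stop (contact force between stud and jig above 60 N or contact force between stud and stop above 40 N).
It fails at once if the other stud or a thing on the bench is moved by more than 25 mm (distance of any of spare_stud, tape_roll, tape_dispenser, cleaner, scanner, label_box, mug from where it was at the start of the episode above 0.025 m).
It also fails if it takes over 64 s, if anything falls off the work surface, if the arm or the gripper's body presses on something with over 40 N, if the wrist force passes 120 N, or if a joint passes its speed limit or range.

## Working session

There is one attempt and no reset: what is moved stays moved. The work goes in short steps, each a Python script; the robot and the scene stay as the last script left them, time stands still between calls to the robot, and variables do not carry over. Pictures are saved under pics/ and viewed, and the job is handed in when it is done.

```bash
ls -la; mkdir -p pics; cat > h.py <<'E'
import numpy as np, cv2
from plant import r, gripper_to, inverse_kinematics, vision, models, telemetry
from scipy.spatial.transform import Rotation as R
def snap(n,f):
    im=vision.snapshot(n); cv2.imwrite('pics/'+f,cv2.cvtColor(im,cv2.COLOR_RGB2BGR)); return im
def rq(q): return R.from_quat([q[1],q[2],q[3],q[0]])
def cam(n):
    c=vision.get_calibration(n); return c, rq(c['orientation']).as_matrix(), np.array(c['position'])
def proj(n,P,C=None):
    c,M,p=C or cam(n); v=M.T@(np.array(P)-p); return np.array([c['fx']*v[0]/v[2]+c['cx'],c['fy']*v[1]/v[2]+c['cy']])
def ray(n,uv,z,C=None):
    c,M,p=C or cam(n); d=M@np.array([(uv[0]-c['cx'])/c['fx'],(uv[1]-c['cy'])/c['fy'],1]); return p+d*(z-p[2])/d[2]
def down(yaw):  # tool z down, tool x at yaw
    m=np.array([[np.cos(yaw),np.sin(yaw),0],[np.sin(yaw),-np.cos(yaw),0],[0,0,-1]]).T
    x=np.array([np.cos(yaw),np.sin(yaw),0]);z=np.array([0,0,-1.]);y=np.cross(z,x)
    q=R.from_matrix(np.stack([x,y,z],1)).as_quat(); return [q[3],q[0],q[1],q[2]]
E
python3 - <<'E'
from h import *
for n in ["scene","side","wrist"]:
    snap(n,n+'0.png'); c=vision.get_calibration(n); print(n,c)
    for t in ["jig","slot","stop","notch","stud","stud_grip","carton","rack","spare_stud","tape_roll"]:
        print(t,[(np.round(d['at'],3).tolist(),round(d['score'],2)) for d in models.mark_of(t,n)][:3])
print(telemetry.current_t(),telemetry.current_ee_pos(),telemetry.current_wrist_force())
E
```

```text
total 12
drwxr-xr-x  3 agent agent 4096 Dec  6 14:51 .
drwxr-xr-x 23 root  root  4096 Dec  6 14:51 ..
drwxr-xr-x  2 agent agent 4096 Dec  6 14:51 pics
scene {'fx': 447.7687175601379, 'fy': 447.7687175601379, 'cx': 260.0134089722193, 'cy': 197.92429036050763, 'position': array([ 1.26859273, -0.72352398,  0.82447458]), 'orientation': array([-0.42448937,  0.80781052,  0.36443673, -0.18557156])}
jig [([0.575, 0.078, -0.002], 0.81)]
slot [([0.565, -0.135, 0.034], 0.95)]
stop [([0.57, 0.044, 0.036], 0.93)]
notch [([0.571, -0.016, 0.041], 0.97)]
stud [([0.571, -0.313, 0.009], 0.57)]
stud_grip [([0.573, -0.313, 0.08], 0.64)]
carton [([0.588, 0.2, 0.036], 0.97), ([0.307, -0.196, 0.0], 0.95), ([0.297, 0.173, 0.002], 0.68)]
rack [([0.524, -0.316, -0.004], 0.9)]
spare_stud [([0.478, -0.315, 0.013], 0.66), ([0.686, -0.316, -0.001], 0.42), ([0.575, -0.313, 0.08], 0.2)]
tape_roll [([0.491, -0.085, 0.038], 0.69)]
side {'fx': 375.67680134195234, 'fy': 375.67680134195234, 'cx': 255.41577020831835, 'cy': 194.52781785758032, 'position': array([0.15793863, 0.80200448, 0.89317672]), 'orientation': array([
[... 356 characters left out ...]
.313, 0.084], 0.7)]
carton [([0.588, 0.2, 0.041], 0.66), ([0.307, -0.195, -0.005], 0.66), ([0.292, 0.175, -0.001], 0.6)]
rack [([0.524, -0.315, 0.001], 0.78)]
spare_stud [([0.474, -0.316, 0.012], 0.71)]
tape_roll [([0.499, -0.088, 0.04], 0.61), ([0.324, 0.399, 0.002], 0.17)]
wrist {'fx': 286.71468452228254, 'fy': 286.71468452228254, 'cx': 256.9552914255528, 'cy': 191.26250499933442, 'position': array([ 0.27091489, -0.51395337,  0.38478461]), 'orientation': array([ 0.11193519,  0.81182567, -0.5676801 , -0.07841497])}
jig []
slot []
stop []
notch []
stud []
stud_grip []
carton []
rack []
spare_stud []
tape_roll []
1.65 [ 0.19705925 -0.54022208  0.2304923 ] [-0.04607199 -0.00078132  0.57872941]
```

View pics/scene0.png

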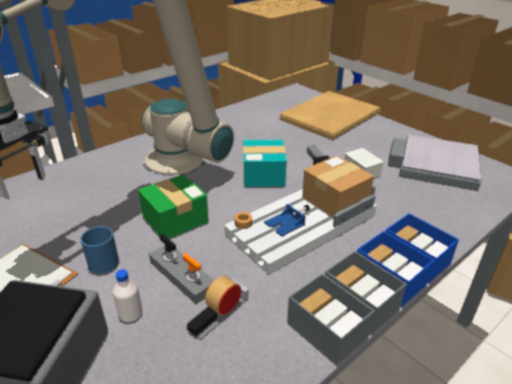

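View pics/side0.png

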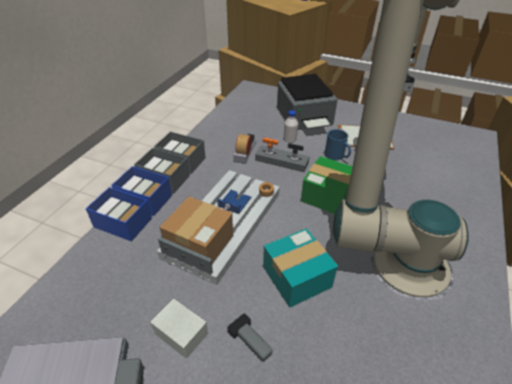

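View pics/wrist0.png

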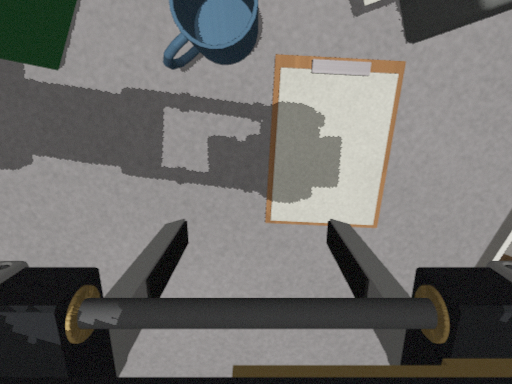

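The scene picture shows the orange stud at about (191,264), the black one at (168,243), the jig's blue stop at (287,219), and the carton at (338,185). The tape roll is on the plate at (243,219) and the dispenser beside the rack at (222,300). The side view agrees. The wrist camera sees only the mug and a clipboard, so I'll plan wrist views next.

```bash
python3 - <<'E'
from h import *
q=telemetry.current_tool_rot(); M=rq(q).as_matrix(); print(M.round(3))
c,Mc,p=cam('wrist'); print('cam in tool',M.T@(p-telemetry.current_ee_pos()), (M.T@Mc).round(3))
for name,pos in [('stud',[.572,-.3135,.2]),('ins',[.568,-.08,.15]),('home',[.572,0.01,.15])]:
  for y in (-180,-90,0,90,):
    for d in (0,-3):
      s=inverse_kinematics(pos,down(np.radians(y+d))); print(name,y+d,None if s is None else np.round(s,2))
E
```

```text
[[ 0.343 -0.939  0.   ]
 [-0.939 -0.343 -0.   ]
 [ 0.     0.    -1.   ]]
cam in tool [ 0.00065105 -0.07838463 -0.15428935] [[ 1.     0.001 -0.   ]
 [-0.     0.963  0.271]
 [ 0.    -0.271  0.963]]
stud -180 [-0.61  0.41  1.38 -0.    1.35  2.53]
stud -183 [-0.61  0.41  1.38 -0.    1.35  2.59]
stud -90 [-0.61  0.41  1.38 -0.    1.35  0.96]
stud -93 [-0.61  0.41  1.38 -0.    1.35  1.02]
stud 0 [-0.61  0.41  1.38 -0.    1.35 -0.61]
stud -3 [-0.61  0.41  1.38 -0.    1.35 -0.56]
stud 90 [-0.61  0.41  1.38 -0.    1.35 -2.18]
stud 87 [-0.61  0.41  1.38 -0.    1.35 -2.13]
ins -180 None
ins -183 None
ins -90 [-0.26  0.33  1.64 -0.    1.18  1.31]
ins -93 [-0.26  0.33  1.64 -0.    1.18  1.36]
ins 0 [-0.26  0.33  1.64 -0.    1.18 -0.26]
ins -3 [-0.26  0.33  1.64 -0.    1.18 -0.21]
ins 90 [-0.26  0.33  1.64 -0.    1.18 -1.83]
ins 87 [-0.26  0.33  1.64 -0.    1.18 -1.78]
home -180 None
home -183 None
home -90 [-0.1   0.33  1.64 -0.    1.18  1.47]
home -93 [-0.1   0.33  1.64 -0.    1.18  1.52]
home 0 [-0.1   0.33  1.64 -0.    1.18 -0.1 ]
home -3 [-0.1   0.33  1.64 -0.    1.18 -0.05]
home 90 [-0.1   0.33  1.64 -0.    1.18 -1.67]
home 87 [-0.1   0.33  1.64 -0.    1.18 -1.62]
```

```bash
python3 - <<'E'
from h import *
import pickle
out={}
for k,pos in [('A',[.53,-.17,.27]),('B',[.57,0.0,.27]),('C',[.57,.08,.27])]:
    r.move_to(pos,down(0)); r.hold(.3)
    C=cam('wrist'); snap('wrist','w%s.png'%k); out[k]=C
    for t in ["jig","slot","stop","notch","stud","stud_grip","stud_collar","carton","rack","spare_stud","tape_roll"]:
        print(k,t,[(np.round(d['at'],4).tolist(),round(d['score'],2)) for d in models.mark_of(t,'wrist')][:2])
pickle.dump(out,open('cams.pkl','wb')); print(telemetry.current_t())
E
```

```text
A jig []
A slot [([0.56, -0.1379, 0.0398], 0.64), ([0.5719, -0.3118, 0.0346], 0.46)]
A stop []
A notch [([0.5726, -0.0184, 0.0428], 0.63)]
A stud [([0.5721, -0.3141, 0.0119], 0.64), ([0.4932, -0.0842, 0.0427], 0.32)]
A stud_grip [([0.5716, -0.3102, 0.0815], 0.56)]
A stud_collar [([0.5695, -0.3133, 0.0344], 0.62)]
A carton []
A rack [([0.5177, -0.3085, 0.0014], 0.75)]
A spare_stud [([0.4708, -0.3134, 0.0124], 0.94)]
A tape_roll [([0.497, -0.0833, 0.0421], 0.7)]
B jig [([0.5778, 0.0719, 0.0009], 0.69)]
B slot [([0.5628, -0.1384, 0.0404], 0.55)]
B stop [([0.5779, 0.0738, -0.0038], 0.65), ([0.5751, 0.0438, 0.0385], 0.63)]
B notch [([0.5696, -0.0172, 0.0397], 0.69), ([0.5196, -0.3087, 0.0001], 0.48)]
B stud [([0.5726, -0.3118, 0.0121], 0.85)]
B stud_grip [([0.4722, -0.3127, 0.0147], 0.3)]
B stud_collar [([0.5725, -0.3135, 0.0335], 0.71)]
B carton [([0.3138, -0.1992, 0.0012], 0.83), ([0.2939, 0.1704, 0.0012], 0.7)]
B rack [([0.4722, -0.3115, 0.012], 0.73), ([0.5169, -0.3077, 0.0016], 0.61)]
B spare_stud [([0.4698, -0.3139, 0.0118], 0.81)]
B tape_roll [([0.4966, -0.0839, 0.0422], 0.7), ([0.5701, -0.3124, 0.0328], 0.38)]
C jig [([0.5765, 0.0745, -0.0016], 0.63)]
C slot [([0.5593, -0.1397, 0.0387], 0.98)]
C stop []
C notch [([0.5718, -0.0155, 0.0427], 0.84)]
C stud []
C stud_grip []
C stud_collar []
C carton [([0.5905, 0.1992, 0.0337], 0.8), ([0.6782, -0.3223, 0.0005], 0.68)]
C rack [([0.5203, -0.3097, 0.0001], 0.93)]
C spare_stud []
C tape_roll [([0.4948, -0.0845, 0.0417], 0.91)]
7.3167
```

```bash
python3 -c "
import cv2
for k in 'AB': 
    i=cv2.imread(f'pics/w{k}.png'); cv2.imwrite(f'pics/w{k}2.png',cv2.resize(i,(800,600),interpolation=cv2.INTER_CUBIC))"
```

```text
(no output)
```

View pics/wA2.png

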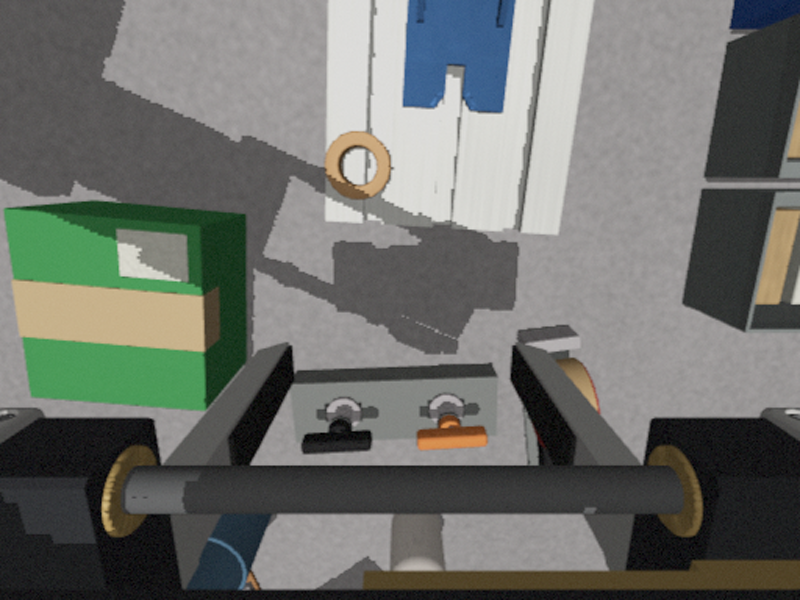

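View pics/wB2.png

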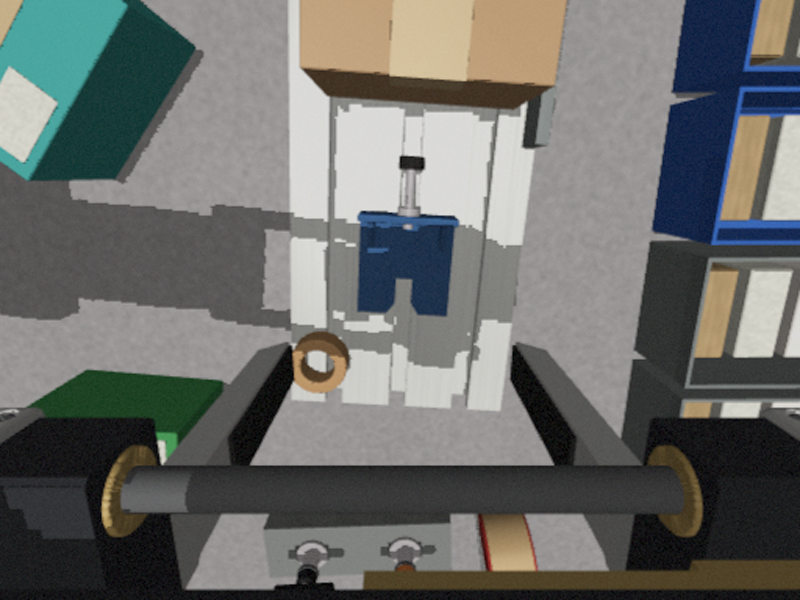

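View pics/wC.png

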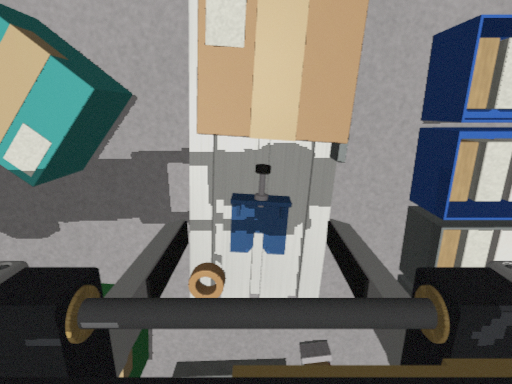

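Picture A (800 wide) shows the orange handle at (452,438) and the collar at (446,408). The notch closes at (456,68), with its mouth at (452,108) and the slot end at (452,232). Picture B shows the notch at (404,282), the slot end at (398,405) and the pad at (411,162). I'll zoom in for precise pixels.

```bash
python3 -c "
import cv2
B=cv2.imread('pics/wB.png')[60:265,180:345]; cv2.imwrite('pics/zB.png',cv2.resize(B,None,fx=2.9,fy=2.9,interpolation=cv2.INTER_CUBIC))
A=cv2.imread('pics/wA.png')[225:305,180:340]; cv2.imwrite('pics/zA.png',cv2.resize(A,None,fx=5,fy=5,interpolation=cv2.INTER_CUBIC))
A=cv2.imread('pics/wA.png')[0:155,200:390]; cv2.imwrite('pics/zA2.png',cv2.resize(A,None,fx=3.8,fy=3.8,interpolation=cv2.INTER_CUBIC))
"
```

```text
(no output)
```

View pics/zB.png

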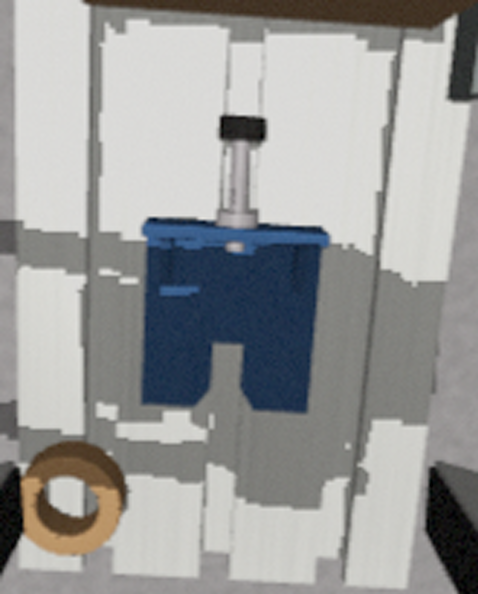

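View pics/zA.png

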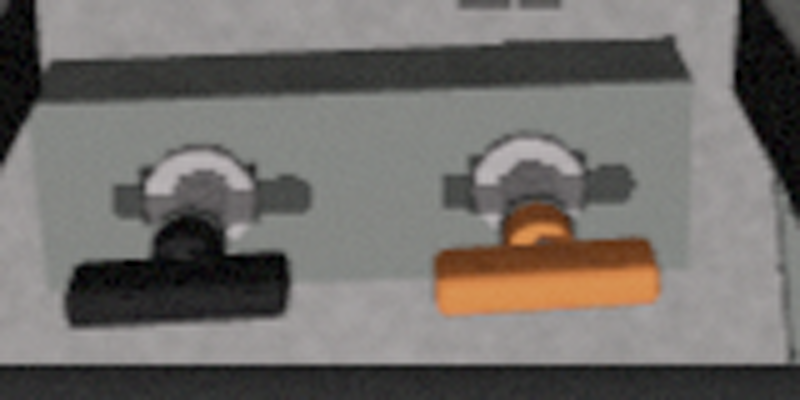

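View pics/zA2.png

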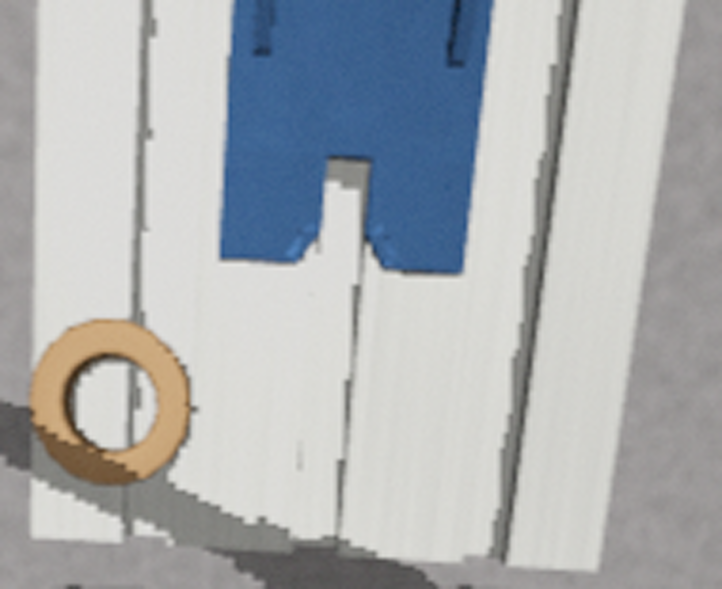

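```bash
python3 - <<'E'
from h import *
import pickle
K=pickle.load(open('cams.pkl','rb'))
a=lambda u,v:(180+u/5-.4,225+v/5-.4)
a2=lambda u,v:(200+u/3.8-.4,v/3.8-.4)
b=lambda u,v:(180+u/2.9-.3,60+v/2.9-.3)
def pr(n,uv,z,k): p=ray('',uv,z,K[k]); print(n,p.round(4)); return p
t=[pr('handle top',a(*x),.092,'A') for x in [(437,280),(657,268),(659,302),(439,315)]]; print(np.mean(t,0), np.degrees(np.arctan2(*(t[2]-t[3])[1::-1])),np.degrees(np.arctan2(*(t[1]-t[0])[1::-1])))
t=[pr('rack top',a(*x),.032,'A') for x in [(42,100),(688,80)]]; print(np.degrees(np.arctan2(*(t[1]-t[0])[1::-1])))
pr('collarA',a(527,190),.037,'A')
t=[pr('plate rear',a2(*x),.038,'A') for x in [(31,540),(598,571)]]; m=np.mean(t,0); print('slot end A',m, np.degrees(np.arctan2(*(t[1]-t[0])[1::-1])))
t=[pr('foot rear',a2(*x),.044,'A') for x in [(221,259),(463,272)]]; print('foot mid A',np.mean(t,0))
pr('notch end A',a2(348,158),.044,'A')
pr('slot mid A edge',a2(362,275),.038,'A');pr('slot mid A edge',a2(338,540),.038,'A')
t=[pr('plate rear',b(*x),.038,'B') for x in [(20,571),(408,588)]]; m=np.mean(t,0); print('slot end B',m)
t=[pr('foot rear',b(*x),.044,'B') for x in [(142,403),(308,412)]]; print('foot mid B',np.mean(t,0))
pr('notch end B',b(228,344),.044,'B')
pr('slot front B',b(247,45),.038,'B'); pr('slot end B',b(217,552),.038,'B')
pr('pad front B',b(243,117),.064,'B')
# triangulate foot mid & slot end between A and B
def tri(u1,k1,u2,k2):
    A=[];y=[]
    for u,k in((u1,k1),(u2,k2)):
        c,M,p=K[k]; d=M@np.array([(u[0]-c['cx'])/c['fx'],(u[1]-c['cy'])/c['fy'],1]); d/=np.linalg.norm(d)
        P=np.eye(3)-np.outer(d,d); A.append(P); y.append(P@p)
    return np.linalg.lstsq(np.vstack(A),np.hstack(y),rcond=None)[0].round(4)
print('tri footL',tri(a2(221,259),'A',b(142,403),'B'),'footR',tri(a2(463,272),'A',b(308,412),'B'),'notch',tri(a2(348,158),'A',b(228,344),'B'))
print('tri plateL',tri(a2(31,540),'A',b(20,571),'B'),'plateR',tri(a2(598,571),'A',b(408,588),'B'))
# models from C for gap
C=cv2.imread('pics/wC.png')[125:260,180:360]; cv2.imwrite('pics/zC.png',cv2.resize(C,None,fx=4.4,fy=4.4,interpolation=cv2.INTER_CUBIC))
E
```

```text
handle top [ 0.5427 -0.3081  0.092 ]
handle top [ 0.6005 -0.3045  0.092 ]
handle top [ 0.6015 -0.3147  0.092 ]
handle top [ 0.5433 -0.3187  0.092 ]
[ 0.57200772 -0.31146644  0.092     ] 3.9037368354615194 3.5765479571821306
rack top [ 0.426  -0.2856  0.032 ]
rack top [ 0.6193 -0.279   0.032 ]
1.9475592783733549
collarA [ 0.5716 -0.3128  0.037 ]
plate rear [ 0.4638 -0.1322  0.038 ]
plate rear [ 0.6639 -0.1431  0.038 ]
slot end A [ 0.56383195 -0.13767718  0.038     ] -3.129968889280507
foot rear [ 0.5305 -0.0416  0.044 ]
foot rear [ 0.609  -0.0456  0.044 ]
foot mid A [ 0.56974712 -0.04359293  0.044     ]
notch end A [ 0.5706 -0.0121  0.044 ]
slot mid A edge [ 0.577  -0.0457  0.038 ]
slot mid A edge [ 0.5716 -0.1323  0.038 ]
plate rear [ 0.4642 -0.1331  0.038 ]
plate rear [ 0.6647 -0.143   0.038 ]
slot end B [ 0.56447162 -0.13805049  0.038     ]
foot rear [ 0.5303 -0.0407  0.044 ]
foot rear [ 0.6098 -0.0453  0.044 ]
foot mid B [ 0.57005462 -0.04299319  0.044     ]
notch end B [ 0.5714 -0.0118  0.044 ]
slot front B [0.5797 0.1197 0.038 ]
slot end B [ 0.5658 -0.1224  0.038 ]
pad front B [0.5776 0.089  0.064 ]
tri footL [ 0.5303 -0.0413  0.0422] footR [ 0.6096 -0.0455  0.043 ] notch [ 0.5711 -0.0119  0.043 ]
tri plateL [ 0.4644 -0.1321  0.0398] plateR [ 0.6646 -0.1434  0.0371]
```

View pics/zC.png

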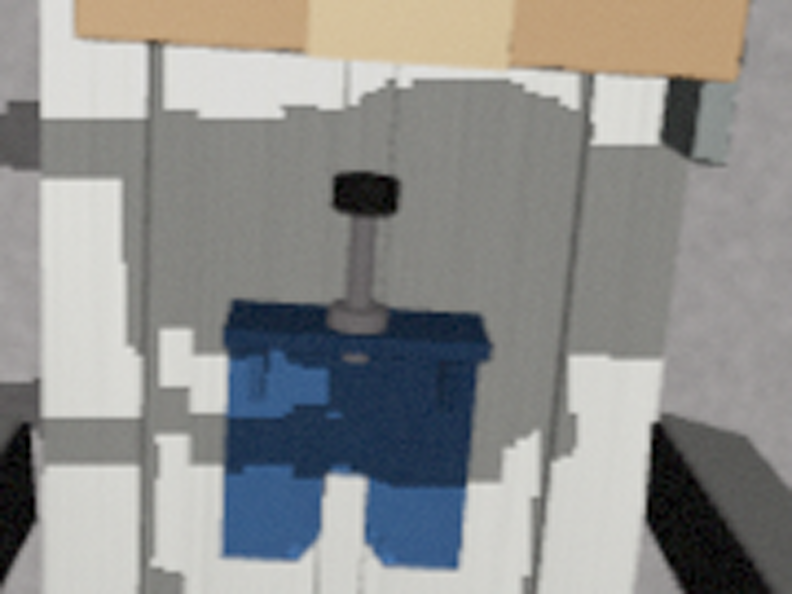

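Own triangulation and the networks agree. The slot end is at (0.564, -0.138), the jig's x axis is about 86.9°, and the notch is near (0.571, -0.016). The handle is at (0.572, -0.312, 0.083), with its bar about 2.5° off world x, and the pad gap is about 40 mm. Next I grasp the stud.

```bash
python3 - <<'E'
from h import *
q=down(np.radians(-87.3))
gripper_to(.045,f_grip=60)
r.move_to([.572,-.3122,.15],q)
print('desc',r.move_l([.572,-.3122,.089],vel=.08,guard=8), telemetry.current_ee_pos())
gripper_to(0.0,f_grip=60); print(telemetry.current_opening(),telemetry.current_wrist_force().round(2))
print('lift',r.move_l([.572,-.3122,.17],vel=.1)); r.hold(.3)
print(telemetry.current_opening(),telemetry.current_wrist_force().round(2),telemetry.current_t())
C=cam('wrist');snap('wrist','g1.png'); snap('scene','g1s.png')
print('pred collar', proj('',[.572,-.3122,.17-.006-.051],C))
for t in('stud','stud_collar','stud_grip'):
  for n in('scene','wrist'): print(n,t,[(np.round(d['at'],4).tolist(),round(d['score'],2)) for d in models.mark_of(t,n)][:2])
E
```

```text
desc False [ 0.57238692 -0.31247433  0.089408  ]
0.011788263711750017 [ 0.63  1.18 -0.27]
lift False
0.011905873059406774 [-0.46 -0.01 -1.38] 12.5167
pred collar [256.24552827 214.76937949]
scene stud [([0.5721, -0.3147, 0.0916], 0.85), ([0.4747, -0.315, 0.0164], 0.16)]
wrist stud [([0.5703, -0.3154, 0.0915], 0.71)]
scene stud_collar [([0.5767, 0.0737, -0.0006], 0.55), ([0.5726, -0.3103, 0.1103], 0.54)]
wrist stud_collar [([0.5735, -0.312, 0.1152], 0.58)]
scene stud_grip []
wrist stud_grip [([0.5704, -0.309, 0.159], 0.56), ([0.5677, -0.3145, 0.0914], 0.27)]
```

View pics/g1.png

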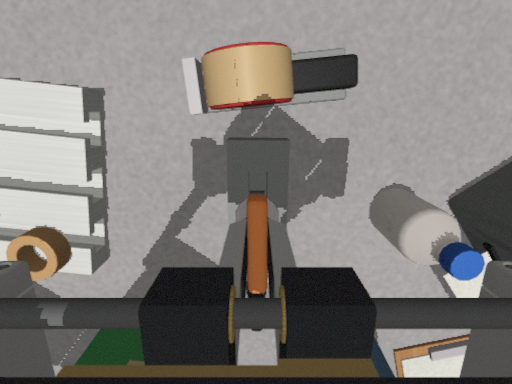

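View pics/g1s.png

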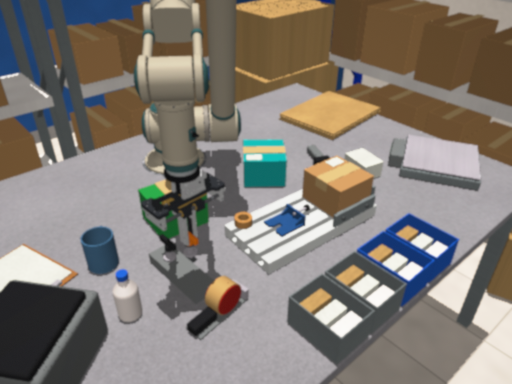

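The stud is held square between the pads with the handle at (257,243) in the wrist picture. The opening is 11.9 mm and the weight reads about 1.2 N. Now I insert it. I'll touch the collar on the plate lightly to fix the height, then rise.

```bash
cat >> h.py <<'E'
th=np.arctan2(.9985,.0555); u=np.array([np.cos(th),np.sin(th)]); S0=np.array([.5642,-.1379])
def ps(s,z,lat=0): 
    p=S0+s*u+lat*np.array([-u[1],u[0]]); return [p[0],p[1],z]
def fj():
    f=np.mean([telemetry.current_wrist_force() for _ in range(1)],0); return np.array([f[:2]@u, f[:2]@[-u[1],u[0]], f[2]])
YI=th-np.pi/2
E
python3 - <<'E'
from h import *
q=down(YI); print(np.degrees(th))
r.move_to(ps(.05,.17),q); r.hold(.4); f0=fj(); print('tare',f0)
np.save('f0.npy',f0)
print('g1',r.move_l(ps(.05,.119),vel=.08,guard=6),telemetry.current_ee_pos(),(fj()-f0).round(2))
C=cam('wrist');snap('wrist','i1.png');snap('side','i1s.png')
E
```

```text
86.8185808466749
tare [ 0.56557114 -0.27326116 -1.31103061]
g1 False [ 0.56735031 -0.0880279   0.119258  ] [-0.59  1.13  0.47]
```

View pics/i1.png

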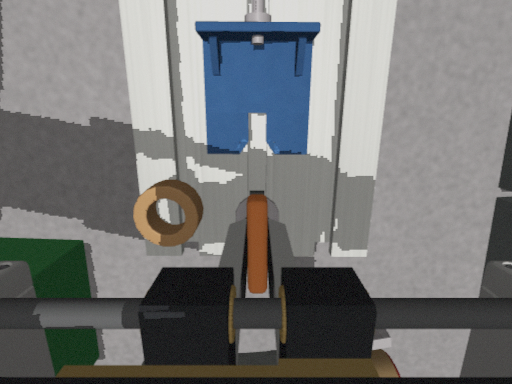

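View pics/i1s.png

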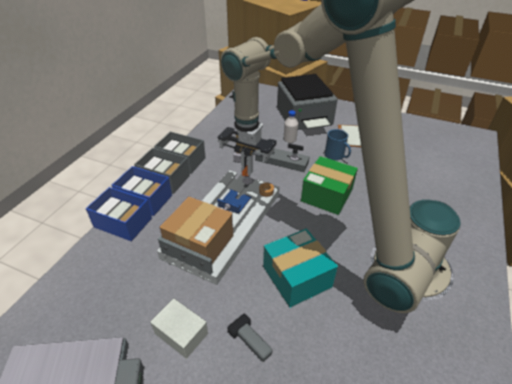

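The handle and shank at column 257 line up with the slot and notch, also at 257-258. Continuing down under a guard.

```bash
python3 - <<'E'
from h import *
f0=np.load('f0.npy')
print('g2',r.move_l(ps(.05,.103),vel=.03,guard=6)); r.hold(.2);print(telemetry.current_ee_pos().round(4),(fj()-f0).round(2))
E
```

```text
g2 False
[ 0.5672 -0.088   0.1032] [-0.36  0.45 -0.12]
```

```bash
python3 - <<'E'
from h import *
f0=np.load('f0.npy')
print('g3',r.move_l(ps(.05,.0905),vel=.012,guard=4)); z=telemetry.current_ee_pos()[2];print(telemetry.current_ee_pos().round(4),(fj()-f0).round(2))
r.move_l(ps(.05,z+.009),vel=.03); r.hold(.2);print(telemetry.current_ee_pos().round(4),(fj()-f0).round(2),telemetry.current_t())
snap('wrist','i2.png')
E
```

```text
g3 True
[ 0.5669 -0.088   0.095 ] [-0.08  0.81  7.11]
[ 0.5668 -0.0879  0.1038] [-0.78  1.21  0.53] 17.5333
```

View pics/i2.png

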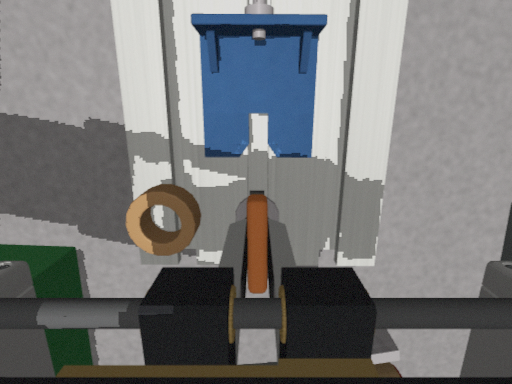

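Collar contact came at TCP z = 0.095, as predicted, so the stud's origin now stands at about 27 mm. Now I slide forward to just short of the notch's end.

```bash
python3 - <<'E'
from h import *
f0=np.load('f0.npy')
print(r.move_l(ps(.085,.1038),vel=.05,guard=5)); r.hold(.15);print(telemetry.current_ee_pos().round(4),(fj()-f0).round(2))
print(r.move_l(ps(.115,.1038),vel=.04,guard=5)); r.hold(.15);print(telemetry.current_ee_pos().round(4),(fj()-f0).round(2))
for s in (.120,.124,.128,.132):
    g=r.move_l(ps(s,.1038),vel=.02,guard=5); a=fj()-f0; r.hold(.15);print(s,g,telemetry.current_ee_pos().round(4),a.round(2),(fj()-f0).round(2))
    if g: break
print(telemetry.current_t()); C=cam('wrist'); snap('wrist','i3.png')
E
```

```text
False
[ 0.5689 -0.0533  0.1038] [-0.45 -0.    0.16]
False
[ 0.5706 -0.0233  0.1038] [-0.2  -0.13 -0.01]
0.12 False [ 0.5708 -0.0181  0.1038] [-0.26 -0.04  0.17] [-0.85  0.61  0.11]
0.124 False [ 0.5711 -0.0143  0.1038] [-1.42  0.85  0.58] [-2.02  0.41  0.09]
0.128 False [ 0.5714 -0.0099  0.1038] [-2.11 -0.9  -0.28] [-1.43  0.28  0.12]
0.132 False [ 0.5716 -0.0059  0.1038] [-2.08 -0.16 -0.48] [-2.07  0.01  0.12]
21.6833
```

View pics/i3.png

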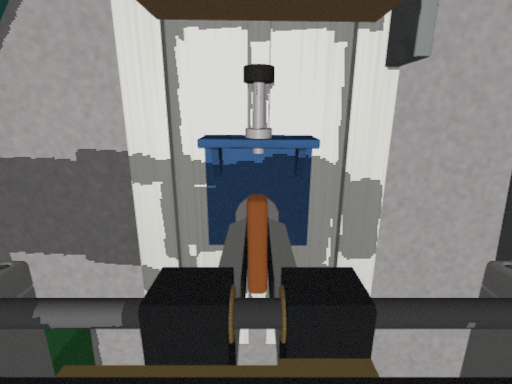

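The shank is home: drag is a steady 2 N with no lateral force, and the pad at (259,74) still has about 30 mm to the carton. I push on, then approach finely.

```bash
python3 - <<'E'
from h import *
f0=np.load('f0.npy')
print(r.move_l(ps(.155,.1038),vel=.03,guard=4.5)); r.hold(.1);print(telemetry.current_ee_pos().round(4),(fj()-f0).round(2))
s=.155
for i in range(16):
    s+=.001
    g=r.move_l(ps(s,.1038),vel=.01,guard=4); r.hold(.15)
    a=[]
    for _ in range(3): a.append(fj()-f0); r.hold(.03)
    a=np.mean(a,0);print(round(s,4),g,telemetry.current_ee_pos().round(4),a.round(2))
    if g or a[0]<-3.6: break
print(telemetry.current_t()); snap('wrist','i4.png')
E
```

```text
False
[0.5725 0.0172 0.1037] [-0.07  0.32 -0.78]
0.156 False [0.5725 0.0177 0.1037] [-1.67  0.55  0.13]
0.157 False [0.5727 0.0188 0.1037] [-2.72  1.57 -0.17]
0.158 False [0.5729 0.02   0.1038] [-2.04  1.42 -0.06]
0.159 False [0.573  0.0209 0.1038] [-2.2   1.08 -0.58]
0.16 False [0.5731 0.0219 0.1038] [-2.79  1.26 -1.2 ]
0.161 False [0.5732 0.0229 0.1038] [-1.77  1.65 -0.76]
0.162 False [0.5732 0.0239 0.1038] [-1.53  1.41 -0.74]
0.163 False [0.5733 0.0249 0.1038] [-2.51  0.72 -1.11]
0.164 False [0.5733 0.0257 0.1038] [-3.05  1.69 -0.21]
0.165 False [0.5734 0.0265 0.1038] [-4.48  0.84 -0.01]
27.75
```

View pics/i4.png

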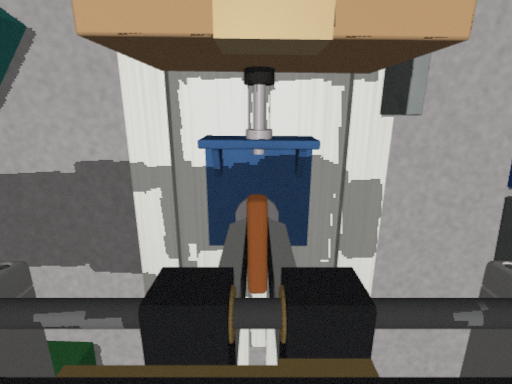

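The pad is now at the carton face in the picture (259,72) and the force is rising above the 2 N drag. I add a little more.

```bash
python3 - <<'E'
from h import *
f0=np.load('f0.npy')
for s in (.1655,.166,.1665,.167):
    g=r.move_l(ps(s,.1038),vel=.01,guard=5); r.hold(.15)
    a=[]
    for _ in range(6): a.append(fj()-f0); r.hold(.03)
    a=np.mean(a,0);print(round(s,4),g,telemetry.current_ee_pos().round(4),a.round(2))
    if g or a[0]<-5.6: break
print(telemetry.current_t())
E
```

```text
0.1655 False [0.5734 0.027  0.1038] [-5.69  1.2  -0.97]
28.4
```

Total push is 5.7 N, so about 3.7 N is on the carton, and step 2 should be satisfied. Now I press down, target stud z about 18 mm.

```bash
python3 - <<'E'
from h import *
f0=np.load('f0.npy')
s=.1655
for z in (.100,.098,.0965,.095):
    g=r.move_l(ps(s,z),vel=.02,guard=25); r.hold(.15)
    a=[]
    for _ in range(3): a.append(fj()-f0); r.hold(.03)
    a=np.mean(a,0);print(z,g,telemetry.current_ee_pos().round(4),a.round(2),telemetry.current_opening())
    if g or a[2]>26: break
print(telemetry.current_t())
E
```

```text
0.1 False [0.5743 0.027  0.1011] [-5.26  1.63  3.81] 0.01169936758662412
0.098 False [0.5743 0.0269 0.0999] [-5.76  2.6   8.46] 0.011478696276784557
0.0965 False [0.5743 0.0269 0.0989] [-6.23  3.15 10.65] 0.011595796502536442
0.095 False [0.5743 0.0269 0.0978] [-5.73  3.54 13.01] 0.01154148787430816
30.4917
```

The arm sags under load: the stud is at 20.8 mm with 13 N, which matches the spring law. I command lower to reach 18 mm.

```bash
python3 - <<'E'
from h import *
f0=np.load('f0.npy')
s=.1655
for z in (.093,.0913,.0905):
    g=r.move_l(ps(s,z,.0006),vel=.02,guard=25); r.hold(.15)
    a=[]
    for _ in range(3): a.append(fj()-f0); r.hold(.03)
    a=np.mean(a,0);print(z,g,telemetry.current_ee_pos().round(4),a.round(2),telemetry.current_opening())
    if telemetry.current_ee_pos()[2]<.0952 or a[2]>24: break
print(telemetry.current_t()); print(telemetry.current_joints().round(3))
E
```

```text
0.093 False [0.5742 0.0269 0.0962] [-6.08  3.69 14.43] 0.010970955273872025
0.0913 False [0.5742 0.0269 0.0949] [-6.06  5.1  16.99] 0.011508188473304775
31.5
[-0.074  0.381  1.708 -0.     1.05  -0.019]
```

```bash
python3 - <<'E'
from h import *
f0=np.load('f0.npy')
P=ps(.1655,.0911,.0006)
for d in (8,20,35,50,65,80,90):
    t=telemetry.current_t()
    r.move_l(P,rot=down(YI-np.radians(d))); dt=telemetry.current_t()-t
    r.hold(.1); a=fj()-f0
    x=rq(telemetry.current_tool_rot()).as_matrix()[:,0]
    print(d,round(dt,2),telemetry.current_ee_pos().round(4),a.round(2),telemetry.current_torque().round(2),np.degrees(np.arctan2(x[1],x[0])).round(1),round(telemetry.current_opening(),4))
    if abs(a[0])>15 or abs(a[1])>15 or a[2]>30: break
print(telemetry.current_t()); snap('wrist','t1.png')
E
```

```text
8 0.29 [0.5741 0.0269 0.0948] [-5.38  4.26 17.82] [-1.13  0.95 -0.06] -11.2 0.0115
20 0.36 [0.5741 0.0269 0.0948] [-6.07  4.38 17.54] [-1.11  0.9  -0.08] -23.2 0.0116
35 0.41 [0.574  0.0269 0.0947] [-7.08  6.25 16.46] [-1.15  1.   -0.02] -38.2 0.0116
50 0.41 [0.574  0.0269 0.0947] [-6.34  4.53 18.04] [-1.08  1.   -0.08] -53.2 0.0115
65 0.41 [0.574  0.0269 0.0947] [-5.38  4.45 17.64] [-1.09  1.02 -0.02] -68.2 0.0115
80 0.41 [0.5741 0.027  0.0947] [-5.74  4.6  17.92] [-1.07  1.01 -0.01] -83.2 0.0118
90 0.33 [0.5741 0.027  0.0947] [-6.24  5.6  16.9 ] [-1.05  0.98 -0.05] -93.2 0.0112
34.8083
```

View pics/t1.png

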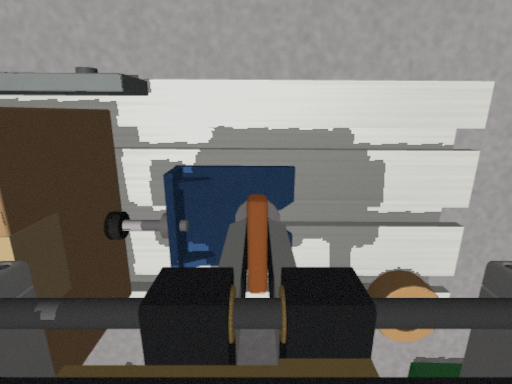

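It turned with negligible torque; the head is crosswise at -93.2° and the pad at (117,225) is still at the carton. I ease up until the spring carries the stud, then release.

```bash
python3 - <<'E'
from h import *
f0=np.load('f0.npy')
for z in (.094,.0965):
    r.move_l(ps(.1655,z,.0003),vel=.01,guard=30); r.hold(.15); a=fj()-f0
    print(z,telemetry.current_ee_pos().round(4),a.round(2))
r.hold(.2)
gripper_to(.035,f_grip=10); r.hold(.2); print(telemetry.current_opening(),telemetry.current_ee_pos().round(4),telemetry.current_wrist_force().round(2))
print(r.move_l(ps(.1655,.19),vel=.08,guard=8),telemetry.current_ee_pos().round(4)); r.hold(.3)
C=cam('wrist');snap('wrist','e1.png');snap('side','e1s.png');snap('scene','e1c.png')
for t in('stud','stud_collar','stud_grip','notch','stop','carton'):
  for n in('scene','wrist','side'): print(n,t,[(np.round(d['at'],4).tolist(),round(d['score'],2)) for d in models.mark_of(t,n)][:2])
print(telemetry.current_t())
import pickle; pickle.dump({'E':C},open('camE.pkl','wb'))
i=cv2.imread('pics/e1.png'); cv2.imwrite('pics/e12.png',cv2.resize(i,(800,600),interpolation=cv2.INTER_CUBIC))
E
```

```text
0.094 [0.5741 0.0271 0.0967] [-5.21  4.72 12.14]
0.0965 [0.574  0.027  0.0971] [-5.31 -0.5   1.27]
0.03508860202577542 [0.5731 0.0274 0.0965] [-0.27  0.1  -0.11]
False [0.573  0.0274 0.1893]
scene stud [([0.5729, 0.0247, 0.0175], 0.47)]
wrist stud [([0.5743, 0.0267, 0.0175], 0.58)]
side stud [([0.573, 0.0266, 0.0151], 0.75)]
scene stud_collar [([0.3479, -0.4455, 0.0022], 0.73), ([0.574, 0.03, 0.0439], 0.39)]
wrist stud_collar [([0.5754, 0.0293, 0.0433], 0.79)]
side stud_collar [([0.6809, -0.3182, 0.0019], 0.44), ([0.5736, 0.0312, 0.046], 0.37)]
scene stud_grip [([0.5779, 0.0255, 0.0923], 0.62)]
wrist stud_grip [([0.5729, 0.03, 0.0927], 0.59)]
side stud_grip [([0.5767, 0.026, 0.0946], 0.66)]
scene notch [([0.5742, 0.0265, 0.0402], 0.87)]
wrist notch [([0.5702, 0.024, 0.0427], 0.72)]
side notch [([0.575, 0.0311, 0.0418], 0.61), ([0.5901, 0.2007, 0.04], 0.3)]
scene stop [([0.5754, 0.0841, 0.0366], 0.6), ([0.3263, 0.4014, -0.0001], 0.48)]
wrist stop [([0.5769, 0.0872, 0.035], 0.79), ([0.5787, 0.0746, -0.0021], 0.41)]
side stop [([0.5801, 0.0857, 0.0347], 0.73), ([0.4764, -0.3164, 0.0112], 0.26)]
scene carton [([0.2991, 0.172, 0.0025], 0.76), ([0.5887, 0.1983, 0.0366], 0.7)]
wrist carton [([0.3128, -0.2003, 0.0042], 0.67), ([0.5928, 0.2024, 0.0373], 0.63)]
side carton [([0.5898, 0.1997, 0.0424], 0.97), ([0.3062, -0.1936, -0.0061], 0.91)]
39.6417
```

View pics/e12.png

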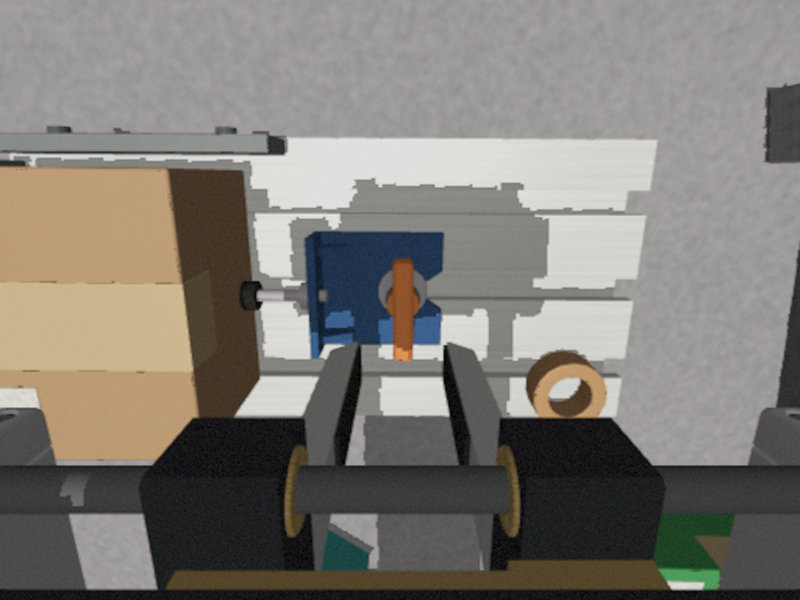

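```bash
python3 - <<'E'
from h import *
print(telemetry.current_ee_pos().round(3),telemetry.current_wrist_force().round(2),telemetry.current_t())
r.sign_off()
E
```

```text
[0.573 0.027 0.19 ] [-0.02  0.22 -0.51] 39.6417
the job is handed in; nothing more can be done
```

I locked the carton in the jig with the orange-handled stud and handed the job in at about 39.6 s; sign-off reports no verdict.

**What I did:**
- **Insertion:** I took the stud from its block, dropped it lengthwise into the middle slot and set its height by touching the collar lightly on the plate.
- **Pushing the stop:** I slid the stud into the notch and pushed the stop on about 43 mm. The total push at the end was about 5.7 N. Of that, about 2 N is the stop's drag, leaving roughly 3.7 N on the carton.
- **Locking:** I pressed the stud to about 18 mm with 17 N, turned it 90° with almost no torque, eased it up and let go.

**Last checks:**
- **Height:** Before release the tool height put the stud at about 20 mm, which is the locked height. The network marks afterwards gave 15–17.5 mm, lower by more than half the usual 4 mm error. I trust the tool height, because it agreed with the plate touch and with the spring force.
- **Position:** The last wrist picture shows the handle crosswise, the shank in the notch and the pad at the carton. The stud and notch marks in the three views were within about 1 to 5 mm of each other, which is partly outside the 3.5 mm limit but within the marks' scatter.
- **Pad force:** I could not measure the pad force after release. I judged that the stop's own drag and the clamped stud would hold it above 0.5 N.
- **Bystanders:** In the last wrist picture the tape roll was still in its place on the plate. I did not measure the other bystanders again, but no move touched them.

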